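# Refit the turning knob of a hand mill and set the grind

### The arm

A 7-joint arm with a two-finger parallel gripper is mounted at the origin on a cart in front of the work surface, level with it; the furniture and walls round the work are solid. World frame = base frame: x ahead of the robot, y to its left, z up, the work surface at z = 0. Lengths are in m, angles in rad, forces in N, time in s.
With the tool pointing down it reaches from about 0.425 to 0.925 m from the base axis. Payload 6.8 kg.
Tool frame: the origin (TCP) lies between the finger pads, 19 mm behind the fingertips; this is the grasp point; z points along the fingers, y is the line along which they close (so a half turn about z gives the same grasp; the last joint's range is limited). The gripper opens to 85 mm and grips with 20 to 120 N. Pads are 22 mm wide; open, the fingers measure 114 mm over their backs; the gripper's body (76 mm by 85 mm) begins 54 mm behind the grasp point. The pads swing forward as they close: fully open they stand 13 mm farther back than shut.
Start: joints at [1.093, 0.477, 0.022, 1.555, -0.011, 1.109, -0.083], TCP at [0.244, -0.629, 0.25] pointing down, gripper open.
Joint ranges: [-2.96, 2.96], [-0.34, 2.1], [-1.41, 1.46], [0.24, 2.44], [-1.37, 4.51], [0.17, 1.92], [-2.96, 2.96]. Speed limits (rad/s): [2.39, 2.39, 3.14, 3.14, 3.14, 3.14, 3.14].

### API

Orientations are given as a unit quaternion [w, x, y, z].
In Python, from station import bot gives the robot as it stands. The module is installed in compiled form; this text tells all that it offers.
- The arm moves only by the shell command python3 -m jog 'ROWS' [OPENING] [FORCE]. ROWS is JSON, a list of rows, each a list of 4 numbers: the shift along the tool's x, y, z in cm, then the turn about the tool's z in rad. In form: [[x, y, z, spin], ...]. A call has 1 to 20 rows; each row is the pose to reach, as a shift and turn from the pose commanded when the call began, along the tool's axes at that moment; what a row does not reach only later rows make up. A row lasts 1/12 s, in which the tool goes at most 41.7 mm and 7.16 degrees, less where a joint would pass 70% of its speed; a pose out of reach is approached as far as the arm can. A call with a gripper value outside its range is refused whole. OPENING is the closure, from -1 (fully open) to 1 (shut), set as the call begins (- or left out, the last holds). The fingers move at their own pace and stop on an object; FORCE is the grip in N (left out, the last holds). Time passes only in rows, so rows that repeat a pose let the fingers close. It gives the time, the measured TCP pose, the force, the opening and the grip force at its end, in the units of the state.
- bot.get_obs(): the state, without advancing time (a new reading comes with each control period).
- bot.read_camera(name): name is "side" or "top" or "wrist"; returns a dict with "pixels" (400x640x3 uint8, red, green, blue), "depth" (400x640 float32, m along the optical axis (not along the pixel's ray), 0 where there is no reading), "fovy" (degrees; the focal length in pixels is half the picture's height over the tangent of half this angle, whatever the lens; pixels are square), "cx", "cy" (the principal point, pixels), "pose" (4x4, takes a point from camera to world coordinates). Camera axes: x right, y down, z forward; pixel columns grow to the right and rows downward; lengths in m; the calibration is good to about 2 mm. A picture is of the moment at which its call begins.
- bot.hand_in(): hands the job in; it is judged then, once.
The state is a dict: "t": time; "q": joint angles; "joint_vel": joint speeds; "joint_torque": joint torques, N m; "eef_pos": TCP position; "tool_rot": TCP orientation; "contact_force": force on the tool from outside, world axes, zero at the start; "torque": the same for the moment, N m; "gripper_width": opening from 0.0 (shut) to 1.0 (fully open); "grasp_force": force on a finger pad.
Only numpy, scipy, OpenCV 4.12 (cv2) and the standard library are available. Lean on these libraries where they do the work, as an engineer would, in place of code of your own. Each camera call takes 0.05 s, during which the arm holds its last target. There are 200 camera calls.

### The job

Put the washed turning knob back on the post of the hand mill: ease it down lightly, never pushing harder than about 12 N, and rock it to and fro until its teeth drop between those of the drive wheel and it sits fully home. Then turn it, still fully home, until its grip bar lines up with the two green marks on the mill's rim, and let go. Leave the lemon, garlic, spice jar and tin where they are.

Things in the scene. Friction and masses are not known exactly. Their poses are not given: they have to be found in the camera images.
- knob: Loose turning knob, 70 mm across, 60 mm high, about 0.14 kg, standing on its teeth; wooden grip bar with a green line along its top, on a black round flange. Origin: centre of the underside of its teeth; z up its axis. Grip bar z = 18 to 60 mm, 64 mm along x, 26 mm across y: take it across y. A 15 mm wide bore on the axis, open below, reaches up to z = 48 mm.
- knob_grip (a point): Point on the knob's axis 42 mm above its origin, where the TCP grips it (fingertips then 5 mm above the flange); axes as the knob's.
- knob_flange (a point): Point on the knob's axis at the underside of its flange (radius 35 mm, 10 mm thick), 8 mm above the knob's origin. Three teeth hang from it, 8 mm high, 12 mm wide with rounded ends, 24 to 31 mm from the axis, one along the knob's +x, the others 120 degrees apart.
- mill: Hand mill, fixed to the worktop where it stands; 126 mm across, metal head on an amber jar. Origin: centre of its underside; z up. Head top at z = 80 mm. The two green marks lie on the head's rim at the mill's +x and -x sides; the knob's bar (its x) must end along this line, either way round. More than 18 N between knob and mill damages it. Touch it with the knob only, not with the fingers.
- post_tip (a point): Tip of the mill's fixed guide post, on its axis, z = 126 mm in the mill's frame. The post is 12 mm thick and tapers to 4 mm over its last 8 mm; the knob's bore goes over it with 1.5 mm play all round.
- drive_top (a point): Point on the mill's axis at the tops of the drive wheel's six teeth, z = 99 mm in the mill's frame. Teeth 9 mm high, 12 mm wide, 22 to 33 mm from the axis, 60 degrees apart. With tooth on tooth the knob's origin is at this point; fully home it is 8 mm below it, the flange resting on the teeth.
- drive_root (a point): On the axis at the foot of those teeth, 9 mm below drive_top. The wheel rides on a spring: it yields up to 4 mm at about 4 to 8 N, then stops hard. Its angle differs each time and is not measured; meshed play is about 4 degrees each way. It turns stiffly (0.14 N m) and stays where left. Pushed with up to 5 N a turning knob slides over the tooth tops; pushed harder it may carry the wheel round.
- lemon: Yellow lemon, 78x55x56 mm, origin under its centre. Bystander.
- garlic: Garlic bulb, 60 mm, origin under its centre. Bystander.
- jar: Spice jar with a brown-black cap, 41 mm across, 105 mm high, origin under its centre. Bystander.
- tin: Tin can, 76 mm across, 58 mm high, origin under its centre. Bystander.
Things that resemble listed ones, but are neither listed nor needed, are in the scene too. What is shaped like the knob but orange or turquoise is not meant.

How it is judged:
On the way, in this order (a step that is already met when the one before it is completed fails the run):
1. the knob is on the post with its teeth meshed, fully home, its bar not yet in line with the marks (z of knob in the frame of drive_top below -0.006 m and horizontal distance between knob and drive_top below 0.005 m and angle between knob's own z axis and vertical below 0.1 rad and angle between the x axis of knob and the x axis of mill, either way round above 0.15 rad), for 0.2 s.
2. the knob, meshed, has been turned so that its bar lines up with the green marks (z of knob in the frame of drive_top below -0.005 m and angle between the x axis of knob and the x axis of mill, either way round below 0.12 rad), for 0.2 s.
At the end, for the whole second after the job is handed in: The knob sits on the post, upright, its teeth meshed and fully home (within 2 mm), its bar within 0.12 rad of the line of the two green marks, at rest and let go (z of knob in the frame of drive_top below -0.006 m and horizontal distance between knob and drive_top below 0.005 m and angle between knob's own z axis and vertical below 0.1 rad and angle between the x axis of knob and the x axis of mill, either way round below 0.12 rad and linear speed of knob below 0.02 m/s); the robot touches nothing.
It fails at once if the knob is pressed or twisted against the mill with more than 18 N (contact force between knob and mill above 18 N).
It fails at once if the robot itself pushes on the mill (more than 4 N) instead of using the knob (contact force between the arm and mill above 4 N).
It fails at once if the fingers push on the mill (more than 4 N) instead of using the knob (contact force between the fingers and mill above 4 N).
It fails at once if a bystander is moved by more than 25 mm (distance of any of lemon, garlic, jar, tin from where it was at the start of the episode above 0.025 m).
It also fails if it takes over 67 s, if anything falls off the work surface, if the arm or the gripper's body presses on something with over 40 N, if the wrist force passes 120 N, or if a joint passes its speed limit or range.

## Working session

There is one attempt and no reset: what is moved stays moved. The work goes in short steps, Python scripts to look and compute and a shell command to move; the robot and the scene stay as the last step left them, time stands still between calls to the robot, and variables do not carry over. Pictures are saved under pics/ and viewed, at most 10 in all, crops included, and the job is handed in when it is done.

```bash
mkdir -p pics; cat > h.py <<'E'
import numpy as np, cv2
from station import bot
def cam(n):
    c=bot.read_camera(n); p=c["pixels"]; d=c["depth"]; h,w=d.shape
    f=h/2/np.tan(np.radians(c["fovy"])/2)
    v,u=np.mgrid[:h,:w]
    P=np.stack([(u-c["cx"])/f*d,(v-c["cy"])/f*d,d],-1)
    T=np.array(c["pose"]); W=P@T[:3,:3].T+T[:3,3]; W[d==0]=np.nan
    return p,W,c
def save(p,n): cv2.imwrite("pics/"+n,p[...,::-1])
E
python3 - <<'E'
from h import *
for n in("top","side"):
    p,W,c=cam(n); save(p,n+"0.png"); np.savez(n+"0.npz",p=p,W=W); print(c["fovy"],np.round(c["pose"],3).tolist())
o=bot.get_obs(); print(o)
E
```

```text
52.46140332923173 [[0.03, -0.996, 0.089, 0.366], [-0.999, -0.031, -0.019, 0.01], [0.022, -0.089, -0.996, 1.279], [0.0, 0.0, 0.0, 1.0]]
50.23586227067124 [[0.896, -0.149, 0.418, -0.069], [-0.443, -0.339, 0.83, -1.106], [0.018, -0.929, -0.37, 0.609], [0.0, 0.0, 0.0, 1.0]]
{'t': 0.1, 'q': array([ 1.09289784,  0.47770825,  0.0223567 ,  1.55636538, -0.01150465,
        1.10928076, -0.08309269]), 'joint_vel': array([-9.19052875e-04, -3.32905419e-03, -3.96949322e-05, -2.14243349e-03,
       -9.23263598e-04,  1.60301894e-03,  1.64850952e-03]), 'joint_torque': array([ 5.04705604e-03, -5.97755706e+01,  1.61326747e+00, -2.81954885e+01,
        1.26316704e-02,  4.99196729e-03, -1.41618834e-06]), 'eef_pos': array([ 0.24376593, -0.62890563,  0.24912393]), 'tool_rot': array([-7.89482445e-04,  9.82953289e-01,  1.83853652e-01, -2.09080619e-04]), 'contact_force': array([0.03085846, 0.67781776, 0.20354008]), 'torque': array([0.0063523 , 0.00616266, 0.00263561]), 'grasp_force': 0.0, 'gripper_width': 0.9991476855925422}
```

View pics/top0.png

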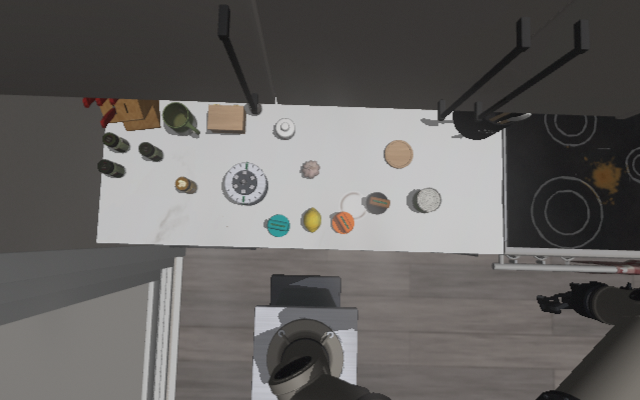

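View pics/side0.png

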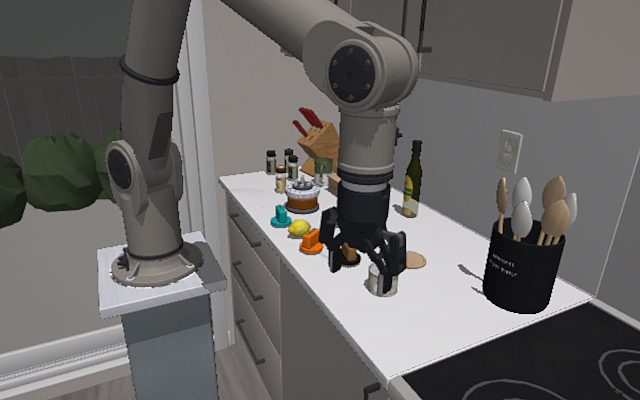

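The top view shows the mill at (245,184), the black knob with wooden bar at (378,203), the decoys in turquoise (279,225) and orange (343,222), the lemon (313,220), the garlic (311,169) and the tin (428,200). The side view shows the arm at the right end, partly hiding the knob. Next I measure the knob and mill.

```bash
python3 - <<'E'
from h import *
z=np.load("top0.npz"); p,W=z["p"],z["W"]
hsv=cv2.cvtColor(p,cv2.COLOR_RGB2HSV).astype(int)
def box(u,v,r): 
    m=np.zeros(p.shape[:2],bool); m[v-r:v+r,u-r:u+r]=1; return m
b=box(378,203,16)
for lo,hi in((.05,.07),(.012,.03)):
    m=b&(W[...,2]>lo)&(W[...,2]<hi)&((W[...,2]>.05)|(p.max(-1)<70)); q=W[m]; print("knob",lo,m.sum(),q.mean(0),(np.nanmin(q,0)+np.nanmax(q,0))/2)
m=b&(W[...,2]>.05)&(W[...,2]<.07); q=W[m][:,:2].astype(np.float32); print(cv2.minAreaRect(q))
g=(hsv[...,0]>40)&(hsv[...,0]<85)&(hsv[...,1]>80)
for nm,bb in(("knob",b),("mill",box(245,184,26))):
    v,u=np.where(g&bb); print(nm)
    for a,c in zip(u,v): print(a,c,np.round(W[c,a],4),p[c,a])
m=box(245,184,26)&(W[...,2]>.07)&(W[...,2]<.086);q=W[m];print("mill head",q.mean(0),cv2.minEnclosingCircle(q[:,:2].astype(np.float32)))
m=box(245,184,26)&(W[...,2]>.105);q=W[m];print("post",len(q),q)
m=box(245,184,26)&(W[...,2]>.094)&(W[...,2]<.105);q=W[m];print("drive",len(q),q.mean(0),cv2.minEnclosingCircle(q[:,:2].astype(np.float32)))
for nm,(u,v) in dict(jar=(185,185),lemon=(313,220),garlic=(311,169),tin=(428,200),orange=(343,222)).items(): print(nm,W[v,u])
big=cv2.resize(np.hstack([p[154:214,210:280],p[173:233,343:413]]),None,fx=5.7,fy=5.7,interpolation=cv2.INTER_CUBIC); save(big,"crop.png")
E
```

```text
knob 0.05 175 [ 0.47889973 -0.20934939  0.05825901] [ 0.47949312 -0.2095432   0.05789125]<stdin>:8: RuntimeWarning: Mean of empty slice.
  ret = um.true_divide(
Traceback (most recent call last):
ValueError: zero-size array to reduction operation fmin which has no identity
```

```bash
cat > m.py <<'E'
from h import *
z=np.load("top0.npz"); p,W=z["p"],z["W"]
hsv=cv2.cvtColor(p,cv2.COLOR_RGB2HSV).astype(int)
def box(u,v,r): 
    m=np.zeros(p.shape[:2],bool); m[v-r:v+r,u-r:u+r]=1; return m
b=box(378,203,16)
m=b&(W[...,2]>.05)&(W[...,2]<.07); q=W[m][:,:2].astype(np.float32); print(cv2.minAreaRect(q))
m=b&(W[...,2]>.01)&(W[...,2]<.04); print("flange",m.sum(),cv2.minEnclosingCircle(W[m][:,:2].astype(np.float32)),np.median(W[m][:,2]))
g=(hsv[...,0]>40)&(hsv[...,0]<90)&(hsv[...,1]>60)
for nm,bb in(("knob",b),("mill",box(245,184,26))):
    v,u=np.where(g&bb); print(nm,len(u))
    for a,c in zip(u,v): print(a,c,np.round(W[c,a],4),p[c,a])
M=box(245,184,26)
m=M&(W[...,2]>.07)&(W[...,2]<.086);q=W[m];print("mill head",q.mean(0),cv2.minEnclosingCircle(q[:,:2].astype(np.float32)))
m=M&(W[...,2]>.108);q=W[m];print("post",len(q),q)
m=M&(W[...,2]>.092)&(W[...,2]<.108);q=W[m];print("drive",len(q),q.mean(0),cv2.minEnclosingCircle(q[:,:2].astype(np.float32)))
for nm,(u,v) in dict(jar=(185,185),lemon=(313,220),garlic=(311,169),tin=(428,200),orange=(343,222)).items(): print(nm,W[v,u])
save(cv2.resize(np.hstack([p[154:214,210:280],p[173:233,343:413]]),None,fx=5.7,fy=5.7,interpolation=cv2.INTER_CUBIC),"crop.png")
E
python3 m.py
```

```text
((0.4788055121898651, -0.2102217972278595), (0.06377428025007248, 0.026174629107117653), 79.8830795288086)
flange 211 ((0.4792121648788452, -0.20986559987068176), 0.034897737205028534) 0.017311292725003202
knob 0
mill 11
246 164 [0.5769 0.1929 0.0802] [ 81 110  95]
246 165 [0.574  0.1929 0.0793] [ 78 110  94]
246 166 [0.5713 0.193  0.0777] [ 70 104  85]
246 167 [0.5686 0.1931 0.0759] [ 67 101  82]
246 168 [0.5648 0.1923 0.0804] [ 67 102  83]
243 196 [0.4812 0.1979 0.0771] [107 141 125]
243 197 [0.4779 0.1974 0.08  ] [ 71 108  89]
243 198 [0.4747 0.1969 0.0823] [ 68 102  85]
243 199 [0.4717 0.1966 0.0831] [ 69 103  85]
243 200 [0.469  0.197  0.0797] [ 68 103  84]
243 201 [0.466  0.1968 0.0805] [ 72 113  90]
mill head [0.52024398 0.19397667 0.07951455] ((0.5222837328910828, 0.1961820423603058), 0.06310717761516571)
post 15 [[0.52642022 0.19983057 0.11598902]
 [0.52496181 0.19515549 0.12725745]
 [0.5255979  0.19293699 0.12331858]
 [0.52245414 0.19841739 0.1238616 ]
 [0.52224936 0.19521644 0.12606448]
 [0.52261517 0.19269164 0.12404921]
 [0.52355747 0.19081737 0.11777983]
 [0.51933924 0.19799941 0.1256253 ]
 [0.51909077 0.19474475 0.12819616]
 [0.52016733 0.1930755  0.1207908 ]
 [0.52118593 0.19130034 0.11383059]
 [0.51728427 0.19889213 0.11932582]
 [0.51763952 0.19635613 0.11731461]
 [0.51737414 0.19305938 0.12006661]
 [0.51804961 0.19089508 0.11560279]]
drive 160 [0.52151536 0.19544818 0.0967382 ] ((0.5213649868965149, 0.19480179250240326), 0.03588774800300598)
jar [0.50492087 0.36168076 0.10684507]
lemon [ 0.41743944 -0.01217935  0.05170126]
garlic [ 0.5741779  -0.00147832  0.04513205]
tin [ 0.48867376 -0.3599689   0.05745406]
orange [ 0.41383871 -0.102388    0.0600065 ]
```

View pics/crop.png

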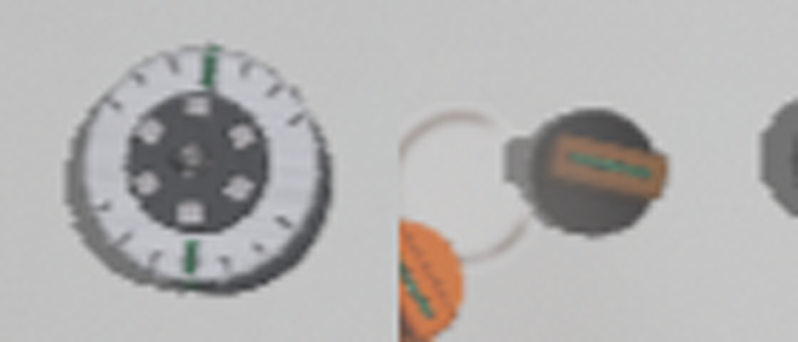

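The crop shows the mill's drive teeth nearly in line with the green marks at (210,65) and (190,257). The knob's bar is at (607,165) and matches the expected 64x26 mm. Next I refine the angles of the marks and teeth, and compute the first move.

```bash
cat >> h.py <<'E'
from scipy.spatial.transform import Rotation as Ro
def go(xyz,yaw):
    o=bot.get_obs(); q=o["tool_rot"]; R=Ro.from_quat([q[1],q[2],q[3],q[0]]).as_matrix()
    y0=np.arctan2(R[1,0],R[0,0]); d=(yaw-y0+np.pi)%(2*np.pi)-np.pi
    print("tcp",o["eef_pos"].round(4),"yaw%.2f tilt%.3f"%(np.degrees(y0),np.arccos(-R[2,2])),"shift cm",((np.array(xyz)-o["eef_pos"])@R*100).round(2),"spin",round(-d,3),"F",o["contact_force"].round(1),"t",o["t"],"w",o["gripper_width"])
def plane(c,h):
    H,w=c["depth"].shape; f=H/2/np.tan(np.radians(c["fovy"])/2); v,u=np.mgrid[:H,:w]; T=np.array(c["pose"])
    d=np.stack([(u-c["cx"])/f,(v-c["cy"])/f,np.ones((H,w))],-1)@T[:3,:3].T
    return T[:3,3]+d*((h-T[2,3])/d[...,2])[...,None]
E
python3 - <<'E'
from h import *
p,W,c=cam("top"); g=p.astype(float).mean(-1)
C=np.array([.5219,.1953])
Q=plane(c,.099)[...,:2]-C
for dx in np.array([[0,0],[.002,0],[-.002,0],[0,.002],[0,-.002]]):
    q=Q-dx; r=np.hypot(*np.moveaxis(q,-1,0)); a=np.arctan2(q[...,1],q[...,0]); m=(r>.02)&(r<.035)
    s=((g[m]-60)*np.exp(6j*a[m])).sum(); print(dx,"teeth deg mod60",np.degrees(np.angle(s))/6,abs(s))
Q=plane(c,.08)[...,:2]; r=np.hypot(*np.moveaxis(Q-C,-1,0)); k=p.astype(float)
w=np.clip(k[...,1]-(k[...,0]+k[...,2])/2-6,0,None)*(r>.035)*(r<.066)
cs=[]
for m in (Q[...,0]>C[0],Q[...,0]<C[0]):
    cs.append((Q*(w*m)[...,None]).sum((0,1))/(w*m).sum())
print(cs,(cs[0]+cs[1])/2,"mark deg",np.degrees(np.arctan2(*(cs[0]-cs[1])[::-1])))
go([.479,-.2098,.2],np.radians(79.9))
E
```

```text
[0. 0.] teeth deg mod60 -1.2655879973338517 4592.992396151187
[0.002 0.   ] teeth deg mod60 -1.01570264246775 4353.261497599939
[-0.002  0.   ] teeth deg mod60 -1.4917373169276535 4621.390212670067
[0.    0.002] teeth deg mod60 -1.2475897893681502 3920.866503125411
[ 0.    -0.002] teeth deg mod60 -1.6703546132582978 4607.635296152002
[array([0.57259443, 0.19174789]), array([0.47304407, 0.19717023])] [0.52281925 0.19445906] mark deg -3.117725396642975
tcp [ 0.2438 -0.629   0.2492] yaw21.19 tilt0.001 shift cm [ 37.08 -30.58   4.96] spin -1.025 F [-0.2 -1.5  0.2] t 0.15 w 1.0001087905556065
```

```bash
python3 -m jog '[[37.1,-30.6,5,-1.025],[37.1,-30.6,5,-1.025],[37.1,-30.6,5,-1.025],[37.1,-30.6,5,-1.025],[37.1,-30.6,5,-1.025],[37.1,-30.6,5,-1.025],[37.1,-30.6,5,-1.025],[37.1,-30.6,5,-1.025],[37.1,-30.6,5,-1.025],[37.1,-30.6,5,-1.025],[37.1,-30.6,5,-1.025],[37.1,-30.6,5,-1.025],[37.1,-30.6,5,-1.025],[37.1,-30.6,5,-1.025],[37.1,-30.6,5,-1.025],[37.1,-30.6,5,-1.025]]' -1 40
python3 - <<'E'
from h import *
p,W,c=cam("wrist"); save(p,"w1.png")
go([.479,-.2098,.042],np.radians(79.9))
m=(abs(W[...,0]-.479)<.06)&(abs(W[...,1]+.21)<.06)
t=m&(W[...,2]>.05)&(W[...,2]<.068); print(t.sum())
if t.sum()>50: print(cv2.minAreaRect(W[t][:,:2].astype(np.float32)),np.median(W[t][:,2]))
f=m&(W[...,2]>.01)&(W[...,2]<.03); print("fl",cv2.minEnclosingCircle(W[f][:,:2].astype(np.float32)))
E
```

```text
t: 1.48
eef_pos: [0.4785, -0.2116, 0.1999]
tool_rot: [0.0, 0.767, 0.641, -0.0]
contact_force: [0.6, 0.4, -0.1]
gripper_width: 1.002
grasp_force: 0.0
tcp [ 0.4785 -0.2116  0.2   ] yaw79.75 tilt0.001 shift cm [ 0.2   0.02 15.8 ] spin -0.003 F [0.2 0.6 0. ] t 1.5333 w 1.001369174936642
2153
((0.48013487458229065, -0.21066343784332275), (0.06271392852067947, 0.025520125404000282), 79.10823822021484) 0.05974678347676249
fl ((0.4794233441352844, -0.21159163117408752), 0.03530276566743851)
```

View pics/w1.png

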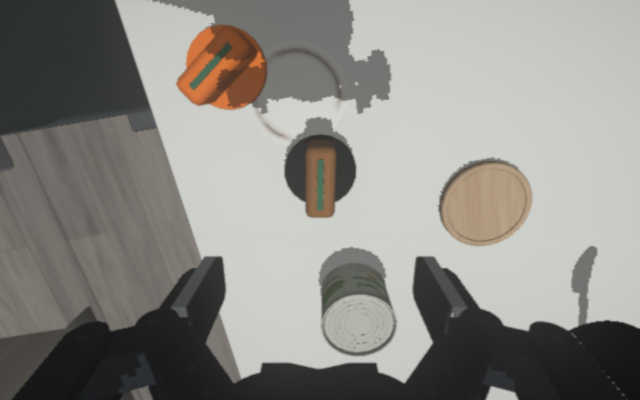

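The wrist view shows the knob at (320,175), its bar upright in the picture, centred between the fingers. Now I go down and grip.

```bash
python3 -m jog '[[0.1,0.1,4,0],[0.1,0.1,8,0],[0.1,0.1,11,0],[0.1,0.1,13,0],[0.1,0.1,14.5,0],[0.1,0.1,15.4,0],[0.1,0.1,15.8,0],[0.1,0.1,15.8,0],[0.1,0.1,15.8,0]]'
python3 -m jog '[[0,0,0,0],[0,0,0,0],[0,0,0,0],[0,0,0,0],[0,0,0,0],[0,0,0,0],[0,0,0,0],[0,0,0,0]]' 1 60
python3 -c "
from h import *
go([.479,-.2098,.042],np.radians(79.9))"
```

```text
t: 2.28
eef_pos: [0.4809, -0.2098, 0.0427]
tool_rot: [0.001, 0.767, 0.642, 0.0]
contact_force: [-1.0, 0.5, -0.5]
gripper_width: 0.997
grasp_force: 0.0
t: 2.95
eef_pos: [0.4809, -0.2093, 0.0424]
tool_rot: [0.0, 0.767, 0.642, 0.0]
contact_force: [-0.8, -0.5, 5.2]
gripper_width: 0.294
grasp_force: 59.9
tcp [ 0.4809 -0.2093  0.0424] yaw79.91 tilt0.001 shift cm [-0.08 -0.17  0.04] spin 0.0 F [-0.8 -0.5  5.2] t 2.95 w 0.2938808009262774
```

```bash
python3 -m jog '[[0,0,-1,0],[0,0,-4,0],[0,0,-8,0],[0,0,-12,0],[0,0,-15,0],[0,0,-17,0],[0,0,-17,0],[0,0,-17,0]]'
python3 -c "
from h import *
go([.5223,.1949,.2125],np.radians(28.7))
p,W,c=cam('wrist')
T=bot.get_obs()['eef_pos']; 
m=(np.linalg.norm(W[...,:2]-T[:2],axis=-1)<.06)&(W[...,2]>T[2]-.033)&(W[...,2]<T[2]+.012)
print(T,m.sum()); save(p,'w2.png')
Q=W[m]-T; f=Q[Q[:,2]<-.018]; print('fl',len(f),cv2.minEnclosingCircle(f[:,:2].astype(np.float32)),np.percentile(f[:,2],[5,50,95]))
p,W,c=cam('top'); m=(np.linalg.norm(W[...,:2]-T[:2],axis=-1)<.06)&(W[...,2]<T[2]-.018)&(W[...,2]>T[2]-.035); print(m.sum(), cv2.minEnclosingCircle((W[m]-T)[:,:2].astype(np.float32)))
"
```

```text
t: 3.62
eef_pos: [0.4806, -0.2093, 0.2131]
tool_rot: [0.001, 0.767, 0.642, 0.0]
contact_force: [0.5, 0.5, -0.6]
gripper_width: 0.298
grasp_force: 59.4
tcp [ 0.4806 -0.2093  0.2131] yaw79.91 tilt0.002 shift cm [ 4.053e+01 -2.980e+00  2.000e-02] spin 0.894 F [ 0.5  0.5 -0.6] t 3.6167 w 0.29755871828347286
[ 0.47972085 -0.20905909  0.21165963] 6935
fl 4021 ((0.0011202238965779543, -0.0023970105685293674), 0.03488151356577873) [-0.02763242 -0.02312743 -0.02205306]
92 ((-0.0009542563930153847, 0.011289702728390694), 0.03174323961138725)
```

View pics/w2.png

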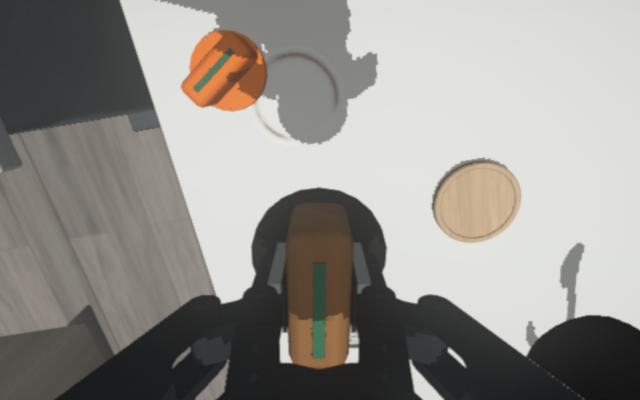

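The knob is held squarely: flange at (318,250), about 1.6 mm back along the bar from the TCP. I carry it over the mill.

```bash
python3 -m jog '[[4,-0.3,0,0.1],[8,-0.6,0,0.2],[12,-0.9,0,0.3],[16,-1.2,0,0.4],[20,-1.5,0,0.5],[24,-1.8,0,0.6],[28,-2.1,0,0.7],[32,-2.4,0,0.8],[36,-2.7,0,0.894],[39,-2.9,0,0.894],[40.6,-2.9,0,0.894],[40.6,-2.9,0,0.894],[40.6,-2.9,0,0.894],[40.6,-2.9,0,0.894],[40.6,-2.9,0,0.894]]'
python3 -c "
from h import *
go([.5237,.1957,.172],np.radians(28.7))
o=bot.get_obs();print(o['torque'])
p,W,c=cam('wrist'); save(p,'w3.png')
T=o['eef_pos'];Q=W-T
m=(np.linalg.norm(Q[...,:2],axis=-1)<.06)&(Q[...,2]>-.03)&(Q[...,2]<-.018);print('fl',cv2.minEnclosingCircle(Q[m][:,:2].astype(np.float32)))
m=(np.linalg.norm(W[...,:2]-[.522,.195],axis=-1)<.075)&(W[...,2]>.072)&(W[...,2]<.088);print('head',m.sum(),cv2.minEnclosingCircle(W[m][:,:2].astype(np.float32)))
Q=plane(c,.08)[...,:2]; k=p.astype(float);w=np.clip(k[...,1]-(k[...,0]+k[...,2])/2-6,0,None)*m
for s in(1,-1):
  n=w*(s*(Q[...,0]-.522)>.03); print((n>0).sum(),(Q*n[...,None]).sum((0,1))/n.sum())
"
```

```text
t: 4.97
eef_pos: [0.5227, 0.1936, 0.211]
tool_rot: [0.001, 0.969, 0.247, -0.001]
contact_force: [0.4, 0.2, -1.1]
gripper_width: 0.297
grasp_force: 59.3
tcp [0.5227 0.1936 0.211 ] yaw28.56 tilt0.002 shift cm [ 0.19 -0.14  3.9 ] spin -0.002 F [ 0.4  0.2 -1.1] t 4.9667 w 0.29719495292297005
[-0.01741352 -0.02677519 -0.00314334]
fl ((-0.001321907970122993, -0.0010911456774920225), 0.03492926433682442)
head 7953 ((0.5236750841140747, 0.19561171531677246), 0.06338611990213394)
269 [0.57350166 0.19220045]
0 [nan nan]<string>:11: RuntimeWarning: invalid value encountered in divide
```

View pics/w3.png

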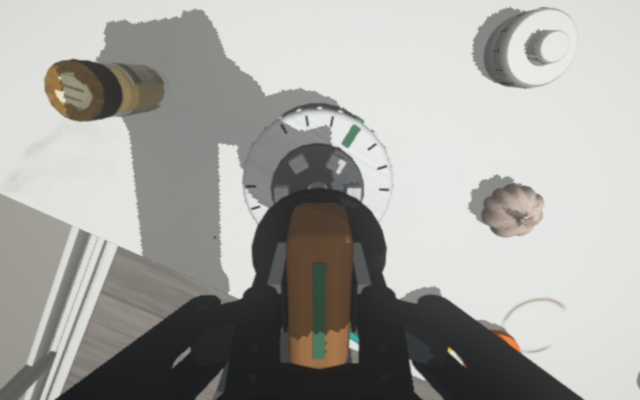

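The wrist view shows the knob over the mill: flange at (318,250), mill head centred near (318,185), green mark at (351,135). I centre it and lower over the post in stages, watching the force.

```bash
python3 -m jog '[[0.27,-0.15,1.5,0],[0.27,-0.15,3,0],[0.27,-0.15,3.6,0],[0.27,-0.15,4,0],[0.27,-0.15,4.4,0],[0.27,-0.15,4.8,0],[0.27,-0.15,5.2,0],[0.27,-0.15,5.2,0]]'
python3 -c "
from h import *
go([.5243,.1962,.142],np.radians(28.7))"
```

```text
t: 5.68
eef_pos: [0.5245, 0.198, 0.1596]
tool_rot: [0.0, 0.969, 0.248, -0.0]
contact_force: [-0.6, -0.3, -0.8]
gripper_width: 0.298
grasp_force: 59.4
tcp [0.5245 0.198  0.1596] yaw28.69 tilt0.001 shift cm [-0.1   0.15  1.76] spin -0.0 F [-0.6 -0.3 -0.8] t 5.6833 w 0.2980502159913216
```

```bash
python3 -m jog '[[0,0,0.4,0],[0,0,0.8,0],[0,0,1.2,0],[0,0,1.5,0],[0,0,1.5,0],[0,0,1.5,0]]'
python3 -m jog '[[0,0,0.1,0],[0,0,0.2,0],[0,0,0.3,0],[0,0,0.4,0],[0,0,0.4,0]]'
python3 -c "
from h import *
go([.5243,.1962,.142],np.radians(28.7))"
```

```text
t: 6.18
eef_pos: [0.5245, 0.1977, 0.1445]
tool_rot: [0.0, 0.969, 0.248, -0.0]
contact_force: [1.4, -2.7, -3.3]
gripper_width: 0.295
grasp_force: 59.3
t: 6.6
eef_pos: [0.5248, 0.1978, 0.1409]
tool_rot: [0.0, 0.969, 0.248, -0.0]
contact_force: [1.1, -4.3, 0.0]
gripper_width: 0.298
grasp_force: 59.6
tcp [0.5248 0.1978 0.1409] yaw28.67 tilt0.001 shift cm [-0.12  0.11 -0.11] spin -0.0 F [ 1.1 -4.3  0. ] t 6.6 w 0.2980813100662973
```

```bash
python3 -m jog '[[-0.05,0.15,0,0],[-0.05,0.15,0,0],[-0.05,0.15,0,0]]'
python3 -m jog '[[0,0,0.1,0],[0,0,0.2,0],[0,0,0.2,0]]'
```

```text
t: 6.85
eef_pos: [0.5249, 0.1975, 0.1411]
tool_rot: [-0.001, 0.969, 0.248, 0.0]
contact_force: [0.8, -0.3, -0.9]
gripper_width: 0.297
grasp_force: 59.4
t: 7.1
eef_pos: [0.5247, 0.1971, 0.1388]
tool_rot: [-0.0, 0.969, 0.248, -0.0]
contact_force: [-0.5, -0.1, -2.1]
gripper_width: 0.299
grasp_force: 59.4
```

```bash
python3 -m jog '[[0,0,0.1,0],[0,0,0.2,0],[0,0,0.2,0],[0,0,0.2,0]]'
python3 -m jog '[[0,0,0.1,0],[0,0,0.2,0],[0,0,0.2,0],[0,0,0.2,0]]'
```

```text
t: 7.43
eef_pos: [0.5249, 0.1967, 0.1369]
tool_rot: [-0.0, 0.969, 0.248, -0.0]
contact_force: [0.0, 0.0, -1.5]
gripper_width: 0.297
grasp_force: 59.4
t: 7.77
eef_pos: [0.5249, 0.1967, 0.1349]
tool_rot: [0.0, 0.969, 0.248, -0.0]
contact_force: [-1.0, 0.1, -0.8]
gripper_width: 0.299
grasp_force: 59.4
```

The knob is dropping between the teeth without force. I ease it on to home (TCP about 0.133).

```bash
python3 -m jog '[[0,0,0.1,0],[0,0,0.15,0],[0,0,0.15,0],[0,0,0.15,0]]'
python3 -m jog '[[0,0,0.05,0],[0,0,0.1,0],[0,0,0.1,0],[0,0,0.1,0]]'
python3 -c "
from h import *
go([.5243,.1962,.133],np.radians(-3.1))"
```

```text
t: 8.1
eef_pos: [0.5251, 0.1967, 0.1337]
tool_rot: [0.0, 0.969, 0.248, 0.0]
contact_force: [-0.3, -0.2, 1.2]
gripper_width: 0.294
grasp_force: 59.8
t: 8.43
eef_pos: [0.5252, 0.1967, 0.1327]
tool_rot: [0.0, 0.969, 0.248, 0.0]
contact_force: [-0.0, -0.6, 3.6]
gripper_width: 0.299
grasp_force: 60.1
tcp [0.5252 0.1967 0.1327] yaw28.69 tilt0.001 shift cm [-0.1   0.   -0.03] spin 0.555 F [-0.  -0.6  3.6] t 8.4333 w 0.2986612690585455
```

Home: TCP at 0.1327, light force. Now I turn it with the axis kept centred.

```bash
python3 -m jog '[[0,0.01,0,0.05],[0,0.02,0,0.1],[0,0.03,0,0.15],[-0.01,0.03,0,0.2],[-0.01,0.03,0,0.2]]'
python3 -c "
from h import *
go([.5243,.1962,.133],np.radians(-3.4));print(bot.get_obs()['torque'])"
```

```text
t: 8.85
eef_pos: [0.5255, 0.1964, 0.1328]
tool_rot: [0.0, 0.989, 0.149, 0.001]
contact_force: [0.4, -0.5, 3.1]
gripper_width: 0.299
grasp_force: 60.1
tcp [0.5255 0.1964 0.1328] yaw17.14 tilt0.001 shift cm [-0.12 -0.02 -0.02] spin 0.358 F [ 0.4 -0.5  3.1] t 8.85 w 0.29858781080732566
[-0.23547466 -0.05646931 -0.04506571]
```

```bash
python3 -m jog '[[0,0.01,0,0.05],[0,0.02,0,0.1],[0,0.03,0,0.15],[-0.01,0.04,0,0.2],[-0.01,0.05,0,0.25],[-0.01,0.05,0,0.3],[-0.01,0.06,0,0.34],[-0.01,0.06,0,0.36],[-0.01,0.06,0,0.36],[-0.01,0.06,0,0.36],[-0.01,0.06,0,0.36]]'
python3 -c "
from h import *
go([.5243,.1962,.133],np.radians(-3.4));print(bot.get_obs()['torque'])
p,W,c=cam('wrist'); save(p,'w4.png')"
```

```text
t: 9.77
eef_pos: [0.5255, 0.1955, 0.1326]
tool_rot: [0.0, 1.0, -0.029, 0.0]
contact_force: [2.7, -2.2, 3.8]
gripper_width: 0.295
grasp_force: 60.1
tcp [0.5255 0.1955 0.1326] yaw-3.35 tilt0.001 shift cm [-0.12 -0.07 -0.04] spin 0.001 F [ 2.7 -2.2  3.8] t 9.7667 w 0.2953425659127303
[-0.65972066 -0.45620011  0.03290682]
```

View pics/w4.png

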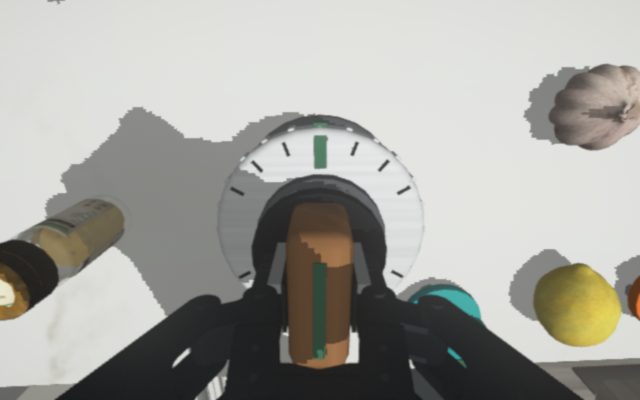

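The bar's line at (320,310) points straight at the green mark (320,150). I relieve the small side load, release, and rise.

```bash
python3 -m jog '[[0.06,0.05,0,0],[0.06,0.05,0,0],[0.06,0.05,0,0]]'
python3 -m jog '[[0,0,0,0],[0,0,0,0],[0,0,0,0],[0,0,0,0],[0,0,0,0],[0,0,0,0],[0,0,0,0]]' -1
python3 -m jog '[[0,0,-1,0],[0,0,-3,0],[0,0,-6,0],[0,0,-10,0],[0,0,-13,0],[0,0,-13,0],[0,0,-13,0],[0,0,-13,0]]'
python3 - <<'E'
from h import *
o=bot.get_obs();print(o["t"],o["eef_pos"],o["contact_force"])
p,W,c=cam("wrist"); save(p,"w5.png"); C=np.array([.5237,.1956])
n=np.linalg.norm(W[...,:2]-C,axis=-1)<.075
t=n&(W[...,2]>.14)&(W[...,2]<.16);print("bar",t.sum(),np.median(W[t][:,2]),cv2.minAreaRect(W[t][:,:2].astype(np.float32)))
m=n&(W[...,2]>.072)&(W[...,2]<.086);print("head",cv2.minEnclosingCircle(W[m][:,:2].astype(np.float32)))
f=n&(W[...,2]>.095)&(W[...,2]<.12);print("flange",np.median(W[f][:,2]),cv2.minEnclosingCircle(W[f][:,:2].astype(np.float32)))
Q=plane(c,.08)[...,:2];k=p.astype(float);w=np.clip(k[...,1]-(k[...,0]+k[...,2])/2-6,0,None)*m
e=[(Q*x[...,None]).sum((0,1))/x.sum() for x in (w*(Q[...,0]>C[0]+.03),w*(Q[...,0]<C[0]-.03))];print(e,np.degrees(np.arctan2(*(e[0]-e[1])[::-1])))
E
```

```text
t: 10.07
eef_pos: [0.5256, 0.1954, 0.1325]
tool_rot: [-0.0, 1.0, -0.029, -0.0]
contact_force: [0.6, -1.0, 4.2]
gripper_width: 0.298
grasp_force: 60.1
t: 10.65
eef_pos: [0.5256, 0.1953, 0.1324]
tool_rot: [-0.0, 1.0, -0.03, -0.0]
contact_force: [0.4, 0.1, 0.2]
gripper_width: 1.001
grasp_force: 0.0
t: 11.32
eef_pos: [0.5253, 0.195, 0.2626]
tool_rot: [0.0, 1.0, -0.03, -0.0]
contact_force: [0.2, -0.1, -0.2]
gripper_width: 0.994
grasp_force: 0.0
11.3167 [0.52532548 0.19502336 0.26257993] [ 0.20603387 -0.08617603 -0.22097495]
bar 2608 0.15097315148186136 ((0.5244783163070679, 0.19560283422470093), (0.0260024294257164, 0.06281597912311554), 86.57273864746094)
head ((0.5235816240310669, 0.1953659951686859), 0.06317183375358582)
flange 0.10935494543830232 ((0.5236223936080933, 0.19569244980812073), 0.03509851545095444)
[array([0.57360764, 0.19224012]), array([nan, nan])] nan<stdin>:9: RuntimeWarning: invalid value encountered in divide
```

View pics/w5.png

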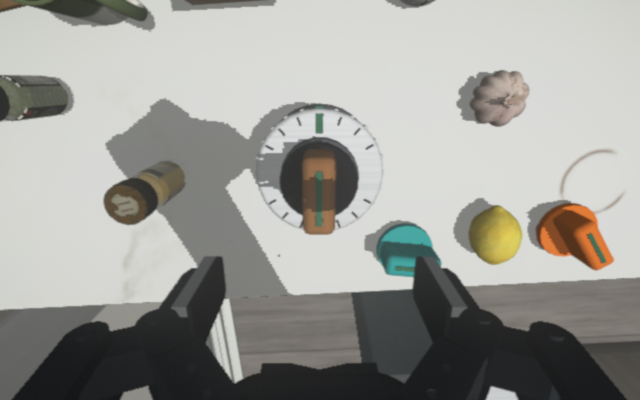

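The knob sits centred at (318,190), its bar in line with the mark at (320,123). Its top is at 0.151 m, which is fully home, and the bar angle of -3.4° matches the marks' -3 to -4°. I hand it in.

```bash
python3 -c "
from station import bot
print(bot.hand_in())"
```

```text
the job is handed in; nothing more can be done
None
```

The knob is back on the mill's post, fully home, turned into line with the green marks and let go. The job is handed in at about 11 s; no verdict was shown, and it dropped in without rocking.

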